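# Line up the baby jars by height on the top tier

### The arm

A 6-joint arm with a two-finger parallel gripper is mounted at the origin on the work surface. World frame = base frame: x ahead of the robot, y to its left, z up, the work surface at z = 0. Lengths are in m, angles in degrees, forces in N, time in s.
With the tool pointing down it reaches from about 0.375 to 0.925 m from the base axis. Payload 5.7 kg.
Tool frame: the origin (TCP) lies at the very end of the fingers, on their centre line; the grasp point (between the pads) lies 19 mm behind it (bot.grasp_offset is the distance from the TCP to the grasp point, in m); z points along the fingers, y is the direction in which the jaws open and shut (so a half turn about z gives the same grasp; the last joint's range is limited). The gripper opens to 85 mm and grips with 20 to 120 N. Pads are 22 mm wide; open, the fingers measure 114 mm over their backs; the gripper's body (76 mm by 85 mm) begins 54 mm behind the grasp point. The pads swing forward as they close: fully open they stand 13 mm farther back than shut.
Start: joints at [-80.392, 20.558, 86.54, -0, 72.909, -6.595], TCP at [0.167, -0.576, 0.231] pointing down, gripper open.
Joint ranges: [-170.27, 170.27], [-57.76, 135], [12.27, 136.19], [-55.21, 235.2], [11.17, 155.16], [-170.74, 170.74]. Speed limits (degrees/s): [136.94, 136.94, 180, 180, 180, 180].

### API

Orientations are given as [roll, pitch, yaw] about the fixed x, y, z axes, in that order (R = Rz(yaw) Ry(pitch) Rx(roll)).
In Python, from station import bot, viewer gives the robot as it stands.
- The arm moves only by the shell command python3 -m creep 'ROWS' [FORCE]. ROWS is JSON, a list that holds one entry, the list of rows, each a list of 7 numbers: the gripper command: -1 is fully open, 1 is shut, values between are in proportion, then the shift along the tool's x, y, z in m, then the turn, a rotation vector about the tool's x, y, z in degrees. A call has 1 to 20 rows; each row is the pose to reach, as a shift and turn from the pose commanded when the call began, along the tool's axes at that moment; what a row does not reach only later rows make up. A row lasts 1/8 s, in which the tool goes at most 62.5 mm and 10.7 degrees, less where a joint would pass 70% of its speed; a pose out of reach is approached as far as the arm can. A call with a gripper value outside its range is refused whole. The fingers move at their own pace and stop on an object; FORCE is the grip in N (left out, the last holds). Time passes only in rows, so rows that repeat a pose let the fingers close. It gives the time, the measured TCP pose, the force and the opening at its end, in the units of the state.
- bot.observe(): the state, without advancing time (a new reading comes with each control period).
- viewer.capture(name): name is "scene" or "top"; returns (picture, depth): 420x560x3 uint8, blue, green, red; 420x560 float32, m along the optical axis (not along the pixel's ray), 0 where there is no reading.
- viewer.calibration(name): a dict with "fovy" (degrees; the focal length in pixels is half the picture's height over the tangent of half this angle, whatever the lens; pixels are square), "cx", "cy" (the principal point, pixels), "R" (3x3) and "t" (3): a world point X has camera coordinates R X + t. Camera axes: x right, y down, z forward; pixel columns grow to the right and rows downward; lengths in m; the calibration is good to about 2 mm. A picture is of the moment at which its call begins. calibration takes no time and is no camera call.
- bot.sign_off(): hands the job in, once; it reports no verdict.
The state is a dict: "t": time; "qpos": joint angles; "joint_velocities": joint speeds; "effort": joint torques, N m; "position": TCP position; "ee_rot": TCP orientation; "ft_force": force on the tool from outside, world axes, zero at the start; "ft_torque": the same for the moment, N m; "finger_gap": finger opening in m.
Only numpy, scipy, OpenCV 4.12 (cv2) and the standard library are available. Lean on these libraries where they do the work, as an engineer would, in place of code of your own. Each camera call takes 0.05 s, during which the arm holds its last target.

### The job

Move the four baby jars from the front tier of the white rack up to its top tier, one standing centred on each coloured dot, in order of height: the tallest next to the egg cup, then stepping down to the shortest next to the teething ring. They are glass, so set them down upright without dropping or tipping them, and leave the egg cup and teething ring where they are.

Things in the scene. Friction and masses are not known exactly. Their poses are not given: they have to be found in the camera images.
- jar_banana: Closed glass baby jar with pale cream contents seen through the glass and an orange lid; a plain upright cylinder 52 mm in diameter, 108 mm tall with its lid. Stands at the start on the front tier of the white rack, 20 mm above the beech shelf, in a row with the other three jars, at least 93 mm between centres. Origin: centre of the underside; z up along the jar. 100 to 280 g.
- jar_pea: Closed glass baby jar with green contents seen through the glass and an orange lid; a plain upright cylinder 52 mm in diameter, 94 mm tall with its lid. Stands at the start on the front tier of the white rack, 20 mm above the beech shelf, in a row with the other three jars, at least 93 mm between centres. Origin: centre of the underside; z up along the jar. 100 to 280 g.
- jar_carrot: Closed glass baby jar with orange contents seen through the glass and an orange lid; a plain upright cylinder 52 mm in diameter, 80 mm tall with its lid. Stands at the start on the front tier of the white rack, 20 mm above the beech shelf, in a row with the other three jars, at least 93 mm between centres. Origin: centre of the underside; z up along the jar. 100 to 280 g.
- jar_plum: Closed glass baby jar with dark purple contents seen through the glass and an orange lid; a plain upright cylinder 52 mm in diameter, 66 mm tall with its lid. Stands at the start on the front tier of the white rack, 20 mm above the beech shelf, in a row with the other three jars, at least 93 mm between centres. Origin: centre of the underside; z up along the jar. 100 to 280 g.
- mark_blue: Flat blue dot (print without thickness), 70 mm across, an end mark of the straight row of four on the top (rear) tier, 70 mm above the beech shelf; neighbouring centres 100 mm apart. Its colour has no meaning. Origin: centre, on the tier's surface; y along the row from grey to blue, x to the rear, z up.
- mark_green: Flat green dot (print without thickness), 70 mm across, between the blue and yellow marks of the straight row of four on the top (rear) tier, 70 mm above the beech shelf; neighbouring centres 100 mm apart. Its colour has no meaning. Origin: centre, on the tier's surface; y along the row from grey to blue, x to the rear, z up.
- mark_yellow: Flat yellow dot (print without thickness), 70 mm across, between the green and grey marks of the straight row of four on the top (rear) tier, 70 mm above the beech shelf; neighbouring centres 100 mm apart. Its colour has no meaning. Origin: centre, on the tier's surface; y along the row from grey to blue, x to the rear, z up.
- mark_grey: Flat grey dot (print without thickness), 70 mm across, the other end mark of the straight row of four on the top (rear) tier, 70 mm above the beech shelf; neighbouring centres 100 mm apart. Its colour has no meaning. Origin: centre, on the tier's surface; y along the row from grey to blue, x to the rear, z up.
- egg_cup: Dark red ceramic egg cup, 48 mm across, 60 mm tall, loose, upright on the top tier beyond one end of the row of dots, about 100 mm from the end dot's centre; which end varies. Marks the end for the tallest jar; stays where it is. Origin: centre of the underside.
- teething_ring: Flat turquoise silicone teething ring, 66 mm across, 13 mm thick, loose, lying on the top tier beyond the other end of the row of dots, about 100 mm from the end dot's centre. Stays where it is. Origin: centre of the underside. The fixed white rack below it: 600 mm long, three steps without lips, each 75 mm deep, surfaces 20, 45 and 70 mm above the shelf; the middle one is empty.
Mind the look-alikes: they are no part of the job. Leave any blue or turquoise look-alike of the egg_cup alone.

How it is judged:
By the outcome, as a careful person would: the job done as asked, in the order asked, and still so for the second after the job is handed in, with the robot touching nothing.
It also fails if it takes over 120 s, if anything falls off the work surface, if the arm or the gripper's body presses on something with over 40 N, if the wrist force passes 120 N, or if a joint passes its speed limit or range.

## Working session

There is one attempt and no reset: what is moved stays moved. The work goes in short steps, Python scripts to look and compute and a shell command to move; the robot and the scene stay as the last step left them, time stands still between calls to the robot, and variables do not carry over. Pictures are saved under pics/ and viewed, and the job is handed in when it is done.

```bash
ls; mkdir -p pics; python3 - <<'E'
from station import bot, viewer
import cv2
for n in("scene","top"):
    p,d=viewer.capture(n); cv2.imwrite(f"pics/{n}0.png",p); c=viewer.calibration(n); print(n,c)
print(bot.observe(), bot.grasp_offset)
E
```

```text
pics
scene {'fovy': 44.278735188023155, 'cx': 267.13909809646395, 'cy': 209.43836535177954, 'R': array([[ 0.50551799,  0.862742  , -0.01130505],
       [ 0.72160303, -0.42992899, -0.54263259],
       [-0.4730123 ,  0.26615278, -0.83989408]]), 't': array([-0.25491294, -0.38852924,  1.37754568])}
top {'fovy': 49.01576266842049, 'cx': 279.00222018455275, 'cy': 208.8000191856263, 'R': array([[ 2.07667034e-02, -9.99774920e-01,  4.34204300e-03],
       [-9.85927635e-01, -2.11992492e-02, -1.65823067e-01],
       [ 1.65877792e-01, -8.37341731e-04, -9.86145961e-01]]), 't': array([-0.01771067,  0.57294656,  0.9715373 ])}
{'t': 0.1, 'qpos': array([-8.03941595e+01,  2.05939188e+01,  8.65937179e+01, -2.24155274e-03,
        7.29097298e+01, -6.59244935e+00]), 'joint_velocities': array([ 0.02413837, -0.05173304, -0.14544912,  0.03432255,  0.05059026,
        0.03757762]), 'effort': array([ 7.15884489e-04, -5.28652167e+01, -2.79349834e+01, -2.67201867e-04,
        5.01182018e-03, -8.79283164e-06]), 'position': array([ 0.16727373, -0.57555439,  0.23053032]), 'ee_rot': array([-1.79903031e+02, -9.05098322e-03,  1.61989428e+01]), 'ft_force': array([ 0.48681558, -0.74188655, -0.49276998]), 'ft_torque': array([0.01072827, 0.04626135, 0.0572262 ]), 'finger_gap': 0.08496619690952724} 0.0187
```

View pics/scene0.png

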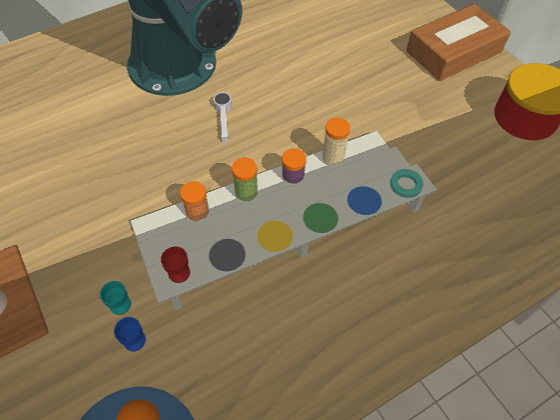

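View pics/top0.png

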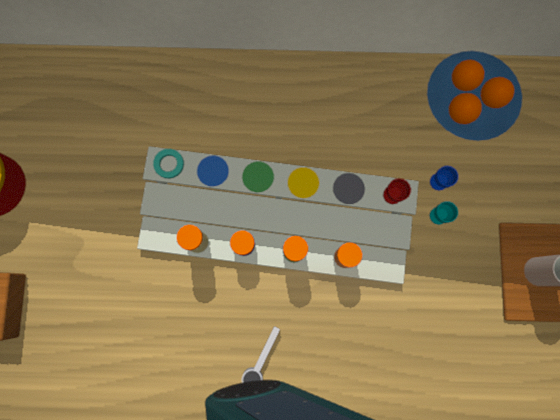

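The top view shows the jars' orange lids at about (190,237), (242,243), (295,248) and (349,255). In the scene view these are banana, plum, pea and carrot. The dots are at (213,171) blue, (258,177) green, (303,182) yellow and (349,188) grey. The egg cup (398,190) is beside grey, and the ring (168,163) is beside blue.

```bash
cat > h.py <<'E'
from station import bot, viewer
import cv2, numpy as np
def cam(n):
    c=viewer.calibration(n); f=210/np.tan(np.radians(c['fovy']/2)); return f,c['cx'],c['cy'],np.array(c['R']),np.array(c['t'])
def ray(n,u,v,z):
    f,cx,cy,R,t=cam(n); C=-R.T@t; d=R.T@np.array([(u-cx)/f,(v-cy)/f,1.]); return C+d*(z-C[2])/d[2]
def cloud(n,D):
    f,cx,cy,R,t=cam(n); v,u=np.mgrid[:420,:560]
    P=np.stack([(u-cx)/f*D,(v-cy)/f*D,D],-1)-t
    return P@R   # R.T @ p
def hsv(p): return cv2.cvtColor(p,cv2.COLOR_BGR2HSV)
E
cat > meas.py <<'E'
from h import *
def run(names=("top","scene")):
  for n in names:
    p,D=viewer.capture(n); W=cloud(n,D); H=hsv(p)
    z=W[...,2]; ok=D>0
    m=((H[...,0]<14)&(H[...,1]>200)&(H[...,2]>150)&ok&(z>.05)&(z<.4)&(W[...,0]<0.75)).astype('uint8')
    k,l,s,c=cv2.connectedComponentsWithStats(m)
    for i in range(1,k):
        if s[i,4]<60: continue
        P=W[l==i]; zt=np.percentile(P[:,2],90); v,u=np.nonzero((l==i)&(z>zt-.006))
        # cast mask pixels onto the top plane, circle through them
        Q=np.array([ray(n,a,b,zt)[:2] for a,b in zip(u,v)]).astype('f4')
        (cx,cy),r=cv2.minEnclosingCircle(Q)
        print(n,'lid',c[i].round(),'ztop %.4f'%zt,'circ %.4f %.4f r %.4f'%(cx,cy,r),'mean',Q.mean(0).round(4))
    for nm,lo,hi in(("blue",(105,100,50),(125,255,200)),("green",(50,90,50),(75,255,180)),("yellow",(20,150,120),(32,255,255)),("grey",(0,0,40),(179,60,100)),("cup",(0,150,40),(4,255,200)),("ring",(80,100,60),(95,255,255))):
        m=cv2.inRange(H,lo,hi); m[~(ok&(z>.06)&(z<.15)&(W[...,0]>.4)&(abs(W[...,1])<.4))]=0
        k,l,s,c=cv2.connectedComponentsWithStats(m)
        for i in range(1,k):
            if s[i,4]<120: continue
            v,u=np.nonzero(l==i); zz=np.median(z[l==i])
            Q=np.array([ray(n,a,b,.07 if nm not in("ring","cup") else zz)[:2] for a,b in zip(u,v)]).astype('f4')
            (cx,cy),r=cv2.minEnclosingCircle(Q)
            print(n,nm,c[i].round(),'z %.4f'%zz,'circ %.4f %.4f r %.4f'%(cx,cy,r),'mean',Q.mean(0).round(4))
if __name__=="__main__": run()
E
python3 meas.py; python3 - <<'E'
from h import *
p,D=viewer.capture("top"); W=cloud("top",D)
for u,v in((280,100),(280,320),(200,190),(270,205),(270,255),(230,360)): print(u,v,W[v,u].round(4))
E
```

```text
top blue [212. 171.] z 0.0713 circ 0.6514 0.1423 r 0.0341 mean [0.6512 0.1424]
top green [258. 176.] z 0.0712 circ 0.6403 0.0427 r 0.0338 mean [0.6403 0.0428]
top yellow [303. 182.] z 0.0712 circ 0.6292 -0.0567 r 0.0340 mean [ 0.6292 -0.0567]
top grey [348. 188.] z 0.0712 circ 0.6186 -0.1561 r 0.0346 mean [ 0.6183 -0.156 ]
280 100 [ 8.475e-01 -2.500e-03  2.000e-04]
280 320 [ 0.3302 -0.0131  0.0016]
200 190 [0.6121 0.1713 0.0468]
270 205 [0.5818 0.0146 0.0452]
270 255 [0.4726 0.0123 0.0215]
230 360 [ 2.423e-01  9.500e-02 -1.000e-04]Traceback (most recent call last):
  File "meas.py", line 24, in <module>
    if __name__=="__main__": run()
                             ~~~^^
  File "meas.py", line 21, in run
    Q=np.array([ray(n,a,b,.07 if nm not in("ring","cup") else zz)[:2] for a,b in zip(u,v)]).astype('f4')
                ~~~^^^^^^^^^^^^^^^^^^^^^^^^^^^^^^^^^^^^^^^^^^^^^^
  File "h.py", line 6, in ray
    f,cx,cy,R,t=cam(n); C=-R.T@t; d=R.T@np.array([(u-cx)/f,(v-cy)/f,1.]); return C+d*(z-C[2])/d[2]
                ~~~^^^
  File "h.py", line 4, in cam
    c=viewer.calibration(n); f=210/np.tan(np.radians(c['fovy']/2)); return f,c['cx'],c['cy'],np.array(c['R']),np.array(c['t'])
ValueError: time passes only in moves, steps and waits
```

```bash
sed -i 's/^def cam/import functools\n@functools.lru_cache\ndef cam/' h.py
python3 - <<'E'
from h import *
p,D=viewer.capture("top"); H=hsv(p); W=cloud("top",D)
for u,v in((190,237),(242,243),(295,248),(349,255),(398,190)): print(H[v,u],W[v,u].round(3))
E
sed -i "s/(H\[...,0\]<14)/(H[...,0]<16)/; s/P=W\[l==i\]/P=W[l==i]/" meas.py; python3 meas.py
```

```text
[ 15 255 232] [0.498 0.173 0.127]
[ 15 255 232] [0.492 0.07  0.089]
[ 15 255 233] [ 0.482 -0.04   0.114]
[ 15 255 231] [ 0.471 -0.152  0.102]
[  1 233 105] [ 0.611 -0.257  0.097]
top lid [189. 237.] ztop 0.1306 circ 0.4983 0.1740 r 0.0251 mean [0.4981 0.1737]
top lid [242. 242.] ztop 0.0886 circ 0.4932 0.0708 r 0.0250 mean [0.4935 0.0706]
top lid [295. 248.] ztop 0.1168 circ 0.4816 -0.0397 r 0.0252 mean [ 0.4815 -0.0404]
top lid [349. 254.] ztop 0.1025 circ 0.4721 -0.1521 r 0.0249 mean [ 0.4725 -0.1525]
top blue [212. 171.] z 0.0711 circ 0.6514 0.1423 r 0.0341 mean [0.6513 0.1424]
top green [258. 177.] z 0.0712 circ 0.6404 0.0426 r 0.0337 mean [0.6402 0.0429]
top yellow [303. 182.] z 0.0712 circ 0.6292 -0.0566 r 0.0340 mean [ 0.6292 -0.0566]
top grey [348. 188.] z 0.0712 circ 0.6186 -0.1560 r 0.0345 mean [ 0.6185 -0.1561]
top cup [397. 191.] z 0.1041 circ 0.6066 -0.2517 r 0.0298 mean [ 0.6069 -0.2528]
top ring [168. 163.] z 0.0832 circ 0.6628 0.2373 r 0.0329 mean [0.6628 0.2374]
scene lid [338. 128.] ztop 0.1309 circ 0.5019 0.1737 r 0.0266 mean [0.5017 0.1734]
scene lid [294. 159.] ztop 0.0889 circ 0.4983 0.0707 r 0.0267 mean [0.4975 0.0702]
scene lid [244. 169.] ztop 0.1166 circ 0.4855 -0.0406 r 0.0262 mean [ 0.4853 -0.041 ]
scene lid [193. 193.] ztop 0.1028 circ 0.4766 -0.1523 r 0.0268 mean [ 0.4763 -0.1535]
scene blue [364. 200.] z 0.0718 circ 0.6503 0.1438 r 0.0346 mean [0.6507 0.1435]
scene green [320. 218.] z 0.0719 circ 0.6393 0.0446 r 0.0343 mean [0.6395 0.0439]
scene yellow [274. 236.] z 0.0720 circ 0.6286 -0.0552 r 0.0344 mean [ 0.6285 -0.0555]
scene grey [227. 255.] z 0.0719 circ 0.6174 -0.1548 r 0.0349 mean [ 0.6179 -0.1551]
scene cup [176. 264.] z 0.1082 circ 0.6067 -0.2518 r 0.0370 mean [ 0.6065 -0.2504]
scene ring [406. 183.] z 0.0833 circ 0.6666 0.2365 r 0.0357 mean [0.6659 0.2355]
```

```bash
cat > go.py <<'E'
import sys
from h import *
from scipy.spatial.transform import Rotation as R
x,y,z,yaw=map(float,sys.argv[1:5]); s=bot.observe()
A=R.from_euler('xyz',s['ee_rot'],degrees=True); B=R.from_euler('xyz',[180,0,yaw],degrees=True)
print('pos',s['position'].round(4),'rot',s['ee_rot'].round(2),'t',s['t'],'F',s['ft_force'].round(1),'gap',round(s['finger_gap'],4))
print('shift',A.inv().apply(np.array([x,y,z])-s['position']).round(4),'turn',(A.inv()*B).as_rotvec(degrees=True).round(2))
E
python3 go.py .473 -.152 .231 83.7
```

```text
pos [ 0.1674 -0.576   0.2311] rot [-1.7997e+02 -1.0000e-02  1.6200e+01] t 0.35 F [-0.  -0.2  0.4] gap 0.0852
shift [ 4.118e-01 -3.219e-01  3.000e-04] turn [-2.00e-02 -2.00e-02 -6.75e+01]
```

```bash
python3 -m creep '[[[-1,0.02,-0.016,0,0,0,-3],[-1,0.06,-0.047,0,0,0,-10],[-1,0.1,-0.078,0,0,0,-17],[-1,0.14,-0.11,0,0,0,-24],[-1,0.18,-0.141,0,0,0,-31],[-1,0.22,-0.172,0,0,0,-38],[-1,0.26,-0.203,0,0,0,-45],[-1,0.3,-0.234,0,0,0,-52],[-1,0.34,-0.266,0,0,0,-58],[-1,0.38,-0.297,0,0,0,-64],[-1,0.402,-0.314,0,0,0,-67],[-1,0.412,-0.322,0,0,0,-67.5],[-1,0.412,-0.322,0,0,0,-67.5],[-1,0.412,-0.322,0,0,0,-67.5],[-1,0.412,-0.322,0,0,0,-67.5]]]' 40; python3 go.py .473 -.152 .058 83.7
```

```text
t: 2.22
position: [0.4726, -0.1528, 0.2313]
ee_rot: [-180.0, 0.0, 83.6]
ft_force: [-0.3, -0.4, 0.8]
finger_gap: 0.0853
pos [ 0.4726 -0.1528  0.2313] rot [-179.99    0.     83.61] t 2.225 F [-0.3 -0.4  0.8] gap 0.0853
shift [0.0008 0.0003 0.1733] turn [-0.01  0.   -0.09]
```

```bash
python3 - <<'E'
from h import *
for n in("scene","top"):
    p,d=viewer.capture(n); cv2.imwrite(f"pics/{n}1.png",p)
E
```

```text
(no output)
```

View pics/scene1.png

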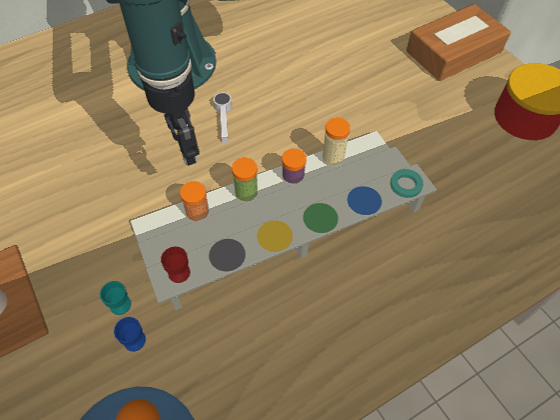

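The gripper is hovering at about (188,150), directly above the carrot jar (194,193), with its jaws fore-aft. I'll descend now.

```bash
python3 -m creep '[[[-1,0.001,0,0.01,0,0,0],[-1,0.001,0,0.035,0,0,0],[-1,0.001,0,0.06,0,0,0],[-1,0.001,0,0.085,0,0,0],[-1,0.001,0,0.11,0,0,0],[-1,0.001,0,0.135,0,0,0],[-1,0.001,0,0.155,0,0,0],[-1,0.001,0,0.168,0,0,0],[-1,0.001,0,0.173,0,0,0],[-1,0.001,0,0.173,0,0,0],[1,0.001,0,0.173,0,0,0],[1,0.001,0,0.173,0,0,0],[1,0.001,0,0.173,0,0,0],[1,0.001,0,0.173,0,0,0],[1,0.001,0,0.173,0,0,0],[1,0.001,0,0.173,0,0,0],[1,0.001,0,0.173,0,0,0],[1,0.001,0,0.173,0,0,0]]]' 40; python3 go.py .640 .0432 .28 83.7
python3 - <<'E'
from h import *
p,d=viewer.capture("scene"); cv2.imwrite(f"pics/scene2.png",p[80:330,100:450])
E
```

```text
t: 4.58
position: [0.4737, -0.1511, 0.0591]
ee_rot: [179.9, 0.0, 83.7]
ft_force: [-0.2, 1.2, 5.8]
finger_gap: 0.051
pos [ 0.4737 -0.1511  0.0591] rot [1.7994e+02 2.0000e-02 8.3710e+01] t 4.575 F [-0.2  1.2  5.8] gap 0.051
shift [ 0.2113  0.1442 -0.2209] turn [0.06 0.02 0.01]
```

View pics/scene2.png

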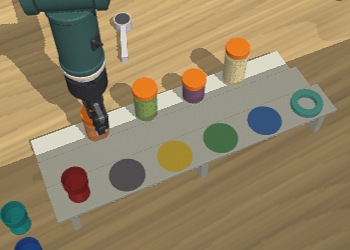

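```bash
python3 -m creep '[[[1,0,0,-0.005,0,0,0],[1,0,0,-0.02,0,0,0],[1,0,0,-0.045,0,0,0],[1,0,0,-0.075,0,0,0],[1,0,0,-0.105,0,0,0],[1,0,0,-0.13,0,0,0],[1,0,0,-0.15,0,0,0],[1,0.012,0.008,-0.16,0,0,0],[1,0.036,0.025,-0.16,0,0,0],[1,0.066,0.045,-0.16,0,0,0],[1,0.096,0.065,-0.16,0,0,0],[1,0.126,0.086,-0.16,0,0,0],[1,0.156,0.106,-0.16,0,0,0],[1,0.182,0.124,-0.16,0,0,0],[1,0.2,0.136,-0.16,0,0,0],[1,0.209,0.142,-0.16,0,0,0],[1,0.212,0.144,-0.16,0,0,0],[1,0.212,0.144,-0.16,0,0,0],[1,0.212,0.144,-0.16,0,0,0]]]'; python3 go.py .6405 .0438 .109 83.7
python3 - <<'E'
from h import *
p,d=viewer.capture("scene"); cv2.imwrite(f"pics/scene3.png",p)
E
```

```text
t: 7.0
position: [0.6392, 0.0432, 0.2184]
ee_rot: [-180.0, 0.0, 83.7]
ft_force: [-0.2, 0.6, -1.6]
finger_gap: 0.0514
pos [0.6392 0.0432 0.2184] rot [-1.7998e+02  1.0000e-02  8.3650e+01] t 7.0 F [-0.2  0.6 -1.6] gap 0.0514
shift [0.0007 0.0013 0.1094] turn [-0.02  0.01 -0.05]
```

View pics/scene3.png

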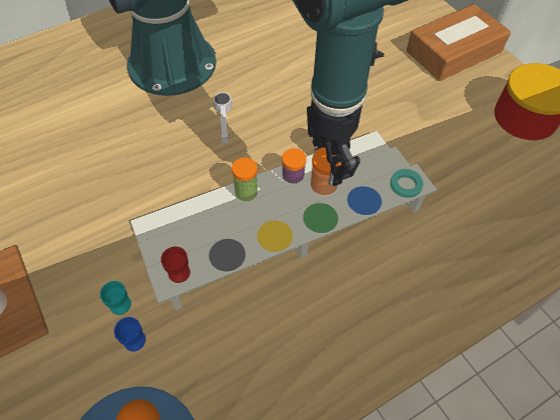

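```bash
python3 -m creep '[[[1,0.001,0.001,0.01,0,0,0],[1,0.001,0.001,0.03,0,0,0],[1,0.001,0.001,0.055,0,0,0],[1,0.001,0.001,0.075,0,0,0],[1,0.001,0.001,0.09,0,0,0],[1,0.001,0.001,0.099,0,0,0],[1,0.001,0.001,0.104,0,0,0],[1,0.001,0.001,0.106,0,0,0],[1,0.001,0.001,0.1075,0,0,0],[1,0.001,0.001,0.1075,0,0,0],[1,0.001,0.001,0.1075,0,0,0]]]'; python3 go.py .6405 .0438 .109 83.7
```

```text
t: 8.43
position: [0.641, 0.0449, 0.1112]
ee_rot: [180.0, -0.0, 83.7]
ft_force: [0.2, -0.5, -0.8]
finger_gap: 0.0515
pos [0.641  0.0449 0.1112] rot [ 1.7997e+02 -1.0000e-02  8.3700e+01] t 8.425 F [ 0.2 -0.5 -0.8] gap 0.0515
shift [-0.0011 -0.0004  0.0022] turn [ 0.03 -0.01  0.  ]
```

```bash
python3 -m creep '[[[1,-0.001,0,0.001,0,0,0],[1,-0.001,0,0.001,0,0,0],[1,-0.001,0,0.0015,0,0,0],[1,-0.001,0,0.0015,0,0,0]]]';python3 -m creep '[[[1,0,0,0.0005,0,0,0],[1,0,0,0.0005,0,0,0],[1,0,0,0.0005,0,0,0]]]'
```

```text
t: 8.93
position: [0.6407, 0.0439, 0.1093]
ee_rot: [-180.0, -0.0, 83.7]
ft_force: [-0.3, -0.5, -1.3]
finger_gap: 0.0512
t: 9.3
position: [0.6407, 0.0439, 0.1091]
ee_rot: [180.0, -0.0, 83.7]
ft_force: [-1.4, -0.0, 2.2]
finger_gap: 0.0515
```

```bash
python3 -m creep '[[[-1,0,0,0,0,0,0],[-1,0,0,0,0,0,0],[-1,0,0,0,0,0,0],[-1,0,0,0,0,0,0],[-1,0,0,0,0,0,0],[-1,0,0,-0.01,0,0,0],[-1,0,0,-0.03,0,0,0],[-1,0,0,-0.06,0,0,0],[-1,0,0,-0.09,0,0,0],[-1,0,0,-0.115,0,0,0],[-1,0,0,-0.12,0,0,0],[-1,0,0,-0.12,0,0,0]]]'; python3 go.py .4945 .0708 .231 83.7
```

```text
t: 10.8
position: [0.6406, 0.0439, 0.2288]
ee_rot: [180.0, -0.0, 83.7]
ft_force: [-0.2, -0.0, -0.4]
finger_gap: 0.0855
pos [0.6406 0.0439 0.2288] rot [ 1.7999e+02 -1.0000e-02  8.3700e+01] t 10.8 F [-0.2 -0.  -0.4] gap 0.0855
shift [ 0.0108 -0.1481 -0.0022] turn [ 0.01 -0.01  0.  ]
```

```bash
python3 -m creep '[[[-1,0.001,-0.015,0,0,0,0],[-1,0.003,-0.045,0,0,0,0],[-1,0.006,-0.08,0,0,0,0],[-1,0.009,-0.115,0,0,0,0],[-1,0.01,-0.138,0,0,0,0],[-1,0.011,-0.148,0,0,0,0],[-1,0.011,-0.148,0,0,0,0],[-1,0.011,-0.148,0,0,0,0]]]'; python3 go.py .4945 .0708 .056 83.7; python3 meas.py | grep -v cup
python3 - <<'E'
from h import *
p,d=viewer.capture("scene"); cv2.imwrite(f"pics/scene4.png",p)
E
```

```text
t: 11.8
position: [0.4957, 0.0709, 0.2288]
ee_rot: [180.0, -0.0, 83.7]
ft_force: [0.6, 0.2, -1.1]
finger_gap: 0.0853
pos [0.4957 0.0709 0.2288] rot [ 1.7996e+02 -1.0000e-02  8.3700e+01] t 11.8 F [ 0.6  0.2 -1.1] gap 0.0853
shift [-0.0003 -0.0013  0.1728] turn [ 0.04 -0.01  0.  ]
top lid [188. 241.] ztop 0.1301 circ 0.4960 0.1740 r 0.0251 mean [0.4911 0.1754]
top yellow [303. 182.] z 0.0712 circ 0.6292 -0.0567 r 0.0340 mean [ 0.6292 -0.0566]
top grey [348. 188.] z 0.0713 circ 0.6184 -0.1562 r 0.0337 mean [ 0.6182 -0.1562]
scene lid [337. 128.] ztop 0.1307 circ 0.5023 0.1743 r 0.0266 mean [0.5016 0.1734]
scene lid [294. 159.] ztop 0.0888 circ 0.4987 0.0710 r 0.0270 mean [0.4976 0.0703]
scene lid [244. 169.] ztop 0.1168 circ 0.4856 -0.0414 r 0.0264 mean [ 0.4852 -0.0411]
scene lid [323. 196.] ztop 0.1528 circ 0.6428 0.0408 r 0.0251 mean [0.6428 0.0403]
scene blue [364. 200.] z 0.0718 circ 0.6503 0.1438 r 0.0346 mean [0.6506 0.1435]
scene green [320. 224.] z 0.0719 circ 0.6394 0.0436 r 0.0338 mean [0.651  0.0352]
scene yellow [274. 236.] z 0.0719 circ 0.6286 -0.0552 r 0.0344 mean [ 0.6285 -0.0555]
scene grey [227. 255.] z 0.0719 circ 0.6174 -0.1546 r 0.0348 mean [ 0.6178 -0.1549]
scene ring [406. 183.] z 0.0833 circ 0.6666 0.2365 r 0.0357 mean [0.6659 0.2356]
```

View pics/scene4.png

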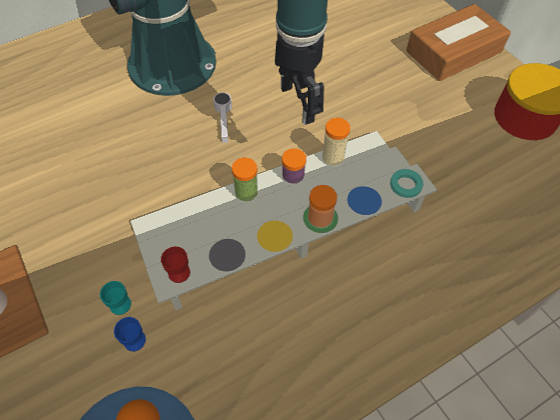

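The carrot jar stands upright on the green dot at (322,205). The gripper is above the plum jar at (293,160).

```bash
python3 -m creep '[[[-1,0,-0.001,0.01,0,0,0],[-1,0,-0.001,0.035,0,0,0],[-1,0,-0.001,0.06,0,0,0],[-1,0,-0.001,0.085,0,0,0],[-1,0,-0.001,0.11,0,0,0],[-1,0,-0.001,0.135,0,0,0],[-1,0,-0.001,0.155,0,0,0],[-1,0,-0.001,0.168,0,0,0],[-1,0,-0.001,0.172,0,0,0],[-1,0,-0.001,0.172,0,0,0],[1,0,-0.001,0.172,0,0,0],[1,0,-0.001,0.172,0,0,0],[1,0,-0.001,0.172,0,0,0],[1,0,-0.001,0.172,0,0,0],[1,0,-0.001,0.172,0,0,0],[1,0,-0.001,0.172,0,0,0],[1,0,-0.001,0.172,0,0,0],[1,0,-0.001,0.172,0,0,0]]]' 40; python3 go.py .651 .1432 .217 83.7
python3 - <<'E'
from h import *
p,d=viewer.capture("top"); cv2.imwrite(f"pics/top5.png",p)
E
```

```text
t: 14.2
position: [0.4944, 0.0712, 0.0576]
ee_rot: [179.9, -0.0, 83.7]
ft_force: [-0.9, 0.5, 5.8]
finger_gap: 0.0509
pos [0.4944 0.0712 0.0576] rot [ 1.7992e+02 -2.0000e-02  8.3700e+01] t 14.2 F [-0.9  0.5  5.8] gap 0.0509
shift [ 0.0888  0.148  -0.1591] turn [ 0.08 -0.02  0.  ]
```

View pics/top5.png

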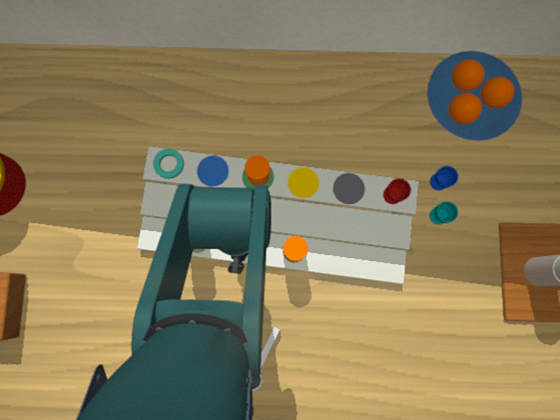

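Plum is gripped. In the top view, carrot is unobstructed at (257,168), so I'll measure its centring.

```bash
cat > lid.py <<'E'
from h import *
def lids(tag, zs):  # zs: [(name,x,y,ztop)] expected; cast rim pixels onto the lid plane, edge ellipse
  for n in("top","scene"):
    p,D=viewer.capture(n); H=hsv(p); f,cx,cy,R,t=cam(n)
    m=((H[...,0]<17)&(H[...,1]>170)&(H[...,2]>90)).astype('uint8')
    k,l,s,c=cv2.connectedComponentsWithStats(m)
    for nm,x,y,z in zs:
        q=R@np.array([x,y,z])+t; u=int(q[0]/q[2]*f+cx); v=int(q[1]/q[2]*f+cy)
        i=l[v,u]
        if i==0 or s[i,4]>1500: print(n,nm,'hidden'); continue
        vv,uu=np.nonzero(l==i); Q=np.array([ray(n,a,b,z)[:2] for a,b in zip(uu,vv)]).astype('f4')
        lo,hi=Q.min(0),Q.max(0)
        print(n,nm,'px',c[i].round(),'x %.4f..%.4f y %.4f..%.4f'%(lo[0],hi[0],lo[1],hi[1]),'mid',((lo+hi)/2).round(4),'off',((lo+hi)/2-[x,y]).round(4))
E
python3 -c "
from lid import *
lids('a',[('carrot',.640,.0432,.15),('pea',.4825,-.040,.114)])"
```

```text
top carrot px [257. 169.] x 0.6053..0.6658 y 0.0163..0.0650 mid [0.6356 0.0407] off [-0.0044 -0.0025]
top pea px [295. 248.] x 0.4553..0.5065 y -0.0643..-0.0153 mid [ 0.4809 -0.0398] off [-0.0016  0.0002]
scene carrot px [323. 198.] x 0.6168..0.6712 y 0.0090..0.0668 mid [0.644  0.0379] off [ 0.004  -0.0053]
scene pea px [244. 169.] x 0.4564..0.5142 y -0.0671..-0.0150 mid [ 0.4853 -0.0411] off [ 0.0028 -0.0011]
```

```bash
python3 -m creep '[[[1,0,0,-0.005,0,0,0],[1,0,0,-0.02,0,0,0],[1,0,0,-0.045,0,0,0],[1,0,0,-0.075,0,0,0],[1,0,0,-0.105,0,0,0],[1,0,0,-0.13,0,0,0],[1,0,0,-0.15,0,0,0],[1,0.004,0.007,-0.16,0,0,0],[1,0.013,0.022,-0.16,0,0,0],[1,0.028,0.046,-0.16,0,0,0],[1,0.045,0.074,-0.16,0,0,0],[1,0.061,0.102,-0.16,0,0,0],[1,0.076,0.126,-0.16,0,0,0],[1,0.085,0.142,-0.16,0,0,0],[1,0.0895,0.148,-0.16,0,0,0],[1,0.0895,0.148,-0.16,0,0,0],[1,0.0895,0.148,-0.16,0,0,0]]]'; python3 go.py .651 .144 .1076 83.7
```

```text
t: 16.48
position: [0.6499, 0.1437, 0.2164]
ee_rot: [-179.9, 0.0, 83.7]
ft_force: [-0.5, -0.2, -1.3]
finger_gap: 0.0508
pos [0.6499 0.1437 0.2164] rot [-1.7993e+02  2.0000e-02  8.3700e+01] t 16.475 F [-0.5 -0.2 -1.3] gap 0.0508
shift [0.0004 0.0012 0.1088] turn [-0.07  0.02  0.  ]
```

```bash
python3 -m creep '[[[1,0,0.001,0.01,0,0,0],[1,0,0.001,0.03,0,0,0],[1,0,0.001,0.055,0,0,0],[1,0,0.001,0.075,0,0,0],[1,0,0.001,0.09,0,0,0],[1,0,0.001,0.099,0,0,0],[1,0,0.001,0.104,0,0,0],[1,0,0.001,0.106,0,0,0],[1,0,0.001,0.1075,0,0,0],[1,0,0.001,0.1085,0,0,0],[1,0,0.001,0.1085,0,0,0],[1,0,0.001,0.1085,0,0,0]]]'; python3 go.py .651 .144 .1076 83.7
```

```text
t: 17.98
position: [0.6518, 0.1438, 0.1085]
ee_rot: [180.0, -0.0, 83.7]
ft_force: [0.6, 0.1, -1.2]
finger_gap: 0.051
pos [0.6518 0.1438 0.1085] rot [ 1.7999e+02 -1.0000e-02  8.3700e+01] t 17.975 F [ 0.6  0.1 -1.2] gap 0.051
shift [ 0.0001 -0.0008  0.0009] turn [ 0.01 -0.01  0.  ]
```

```bash
python3 -m creep '[[[1,0,-0.001,0.0005,0,0,0],[1,0,-0.001,0.001,0,0,0],[1,0,-0.001,0.001,0,0,0],[1,0,-0.001,0.001,0,0,0]]]';python3 -m creep '[[[1,0,0,0.0004,0,0,0],[1,0,0,0.0004,0,0,0],[1,0,0,0.0004,0,0,0]]]'
```

```text
t: 18.48
position: [0.6506, 0.1439, 0.1077]
ee_rot: [-180.0, -0.0, 83.7]
ft_force: [-2.5, -0.3, 5.3]
finger_gap: 0.0511
t: 18.85
position: [0.6506, 0.1439, 0.1077]
ee_rot: [180.0, -0.0, 83.7]
ft_force: [-3.5, -1.3, 6.8]
finger_gap: 0.0513
```

```bash
python3 -m creep '[[[-1,0,0,0,0,0,0],[-1,0,0,0,0,0,0],[-1,0,0,0,0,0,0],[-1,0,0,0,0,0,0],[-1,0,0,0,0,0,0],[-1,0,0,-0.01,0,0,0],[-1,0,0,-0.03,0,0,0],[-1,0,0,-0.06,0,0,0],[-1,0,0,-0.09,0,0,0],[-1,0,0,-0.12,0,0,0],[-1,0,0,-0.13,0,0,0],[-1,0,0,-0.13,0,0,0]]]'; python3 go.py .4825 -.040 .24 83.7;  python3 -c "
from lid import *
lids('a',[('carrot',.640,.0432,.15),('plum',.651,.143,.136),('pea',.4825,-.040,.114)])"
```

```text
t: 20.35
position: [0.651, 0.1439, 0.2376]
ee_rot: [179.9, -0.0, 83.7]
ft_force: [-1.2, -0.1, -0.7]
finger_gap: 0.0854
pos [0.651  0.1439 0.2376] rot [ 1.7992e+02 -2.0000e-02  8.3710e+01] t 20.35 F [-1.2 -0.1 -0.7] gap 0.0854
shift [-0.2013 -0.1473 -0.0027] turn [ 0.08 -0.02  0.01]
top carrot px [257. 170.] x 0.6034..0.6658 y 0.0162..0.0650 mid [0.6346 0.0406] off [-0.0054 -0.0026]
top plum px [212. 163.] x 0.6252..0.6761 y 0.1173..0.1473 mid [0.6507 0.1323] off [-0.0003 -0.0107]
top pea hidden
scene carrot px [322. 198.] x 0.6168..0.6712 y 0.0090..0.0668 mid [0.644  0.0379] off [ 0.004  -0.0053]
scene plum px [369. 183.] x 0.6268..0.6808 y 0.1146..0.1691 mid [0.6538 0.1419] off [ 0.0028 -0.0011]
scene pea px [244. 169.] x 0.4564..0.5142 y -0.0671..-0.0150 mid [ 0.4853 -0.0411] off [ 0.0028 -0.0011]
```

```bash
python3 -m creep '[[[-1,-0.016,-0.012,0,0,0,0],[-1,-0.046,-0.034,0,0,0,0],[-1,-0.086,-0.063,0,0,0,0],[-1,-0.126,-0.092,0,0,0,0],[-1,-0.162,-0.118,0,0,0,0],[-1,-0.186,-0.136,0,0,0,0],[-1,-0.198,-0.145,0,0,0,0],[-1,-0.2015,-0.1475,0,0,0,0],[-1,-0.2015,-0.1475,0,0,0,0],[-1,-0.2015,-0.1475,0,0,0,0]]]'; python3 go.py .4825 -.04 .069 83.7
```

```text
t: 21.7
position: [0.4827, -0.0397, 0.2368]
ee_rot: [180.0, -0.0, 83.7]
ft_force: [-0.4, -0.1, 0.1]
finger_gap: 0.0853
pos [ 0.4827 -0.0397  0.2368] rot [ 1.7999e+02 -2.0000e-02  8.3740e+01] t 21.7 F [-0.4 -0.1  0.1] gap 0.0853
shift [-0.0004 -0.0002  0.1678] turn [ 0.01 -0.02  0.04]
```

```bash
python3 -m creep '[[[-1,0,0,0.01,0,0,0],[-1,0,0,0.035,0,0,0],[-1,0,0,0.06,0,0,0],[-1,0,0,0.085,0,0,0],[-1,0,0,0.11,0,0,0],[-1,0,0,0.135,0,0,0],[-1,0,0,0.155,0,0,0],[-1,0,0,0.165,0,0,0],[-1,0,0,0.168,0,0,0],[-1,0,0,0.168,0,0,0],[1,0,0,0.168,0,0,0],[1,0,0,0.168,0,0,0],[1,0,0,0.168,0,0,0],[1,0,0,0.168,0,0,0],[1,0,0,0.168,0,0,0],[1,0,0,0.168,0,0,0],[1,0,0,0.168,0,0,0],[1,0,0,0.168,0,0,0]]]' 40; python3 go.py .629 -.056 .119 83.7
```

```text
t: 23.95
position: [0.4824, -0.0403, 0.0696]
ee_rot: [179.9, 0.0, 83.7]
ft_force: [-0.6, 0.8, 6.0]
finger_gap: 0.0515
pos [ 0.4824 -0.0403  0.0696] rot [179.94   0.    83.7 ] t 23.95 F [-0.6  0.8  6. ] gap 0.0515
shift [ 0.0005  0.1475 -0.0493] turn [0.06 0.   0.  ]
```

```bash
python3 -m creep '[[[1,0,0,-0.005,0,0,0],[1,0,0,-0.02,0,0,0],[1,0,0,-0.045,0,0,0],[1,0,0,-0.075,0,0,0],[1,0,0,-0.1,0,0,0],[1,0,0,-0.115,0,0,0],[1,0,0.007,-0.12,0,0,0],[1,0,0.022,-0.12,0,0,0],[1,0,0.046,-0.12,0,0,0],[1,0,0.074,-0.12,0,0,0],[1,0,0.102,-0.12,0,0,0],[1,0,0.126,-0.12,0,0,0],[1,0,0.142,-0.12,0,0,0],[1,0,0.1475,-0.12,0,0,0],[1,0,0.1475,-0.12,0,0,0],[1,0,0.1475,-0.12,0,0,0]]]'; python3 go.py .629 -.056 .1196 83.7
```

```text
t: 25.95
position: [0.6277, -0.0562, 0.1888]
ee_rot: [-179.9, -0.0, 83.7]
ft_force: [-0.0, -0.1, -1.4]
finger_gap: 0.0509
pos [ 0.6277 -0.0562  0.1888] rot [-1.7994e+02 -1.0000e-02  8.3700e+01] t 25.95 F [-0.  -0.1 -1.4] gap 0.0509
shift [0.0004 0.0014 0.0692] turn [-0.06 -0.01  0.  ]
```

```bash
python3 -m creep '[[[1,0,0.001,0.01,0,0,0],[1,0,0.001,0.025,0,0,0],[1,0,0.001,0.042,0,0,0],[1,0,0.001,0.055,0,0,0],[1,0,0.001,0.063,0,0,0],[1,0,0.001,0.066,0,0,0],[1,0,0.001,0.068,0,0,0],[1,0,0.001,0.0685,0,0,0],[1,0,0.001,0.0685,0,0,0],[1,0,0.001,0.0685,0,0,0]]]'; python3 go.py .629 -.056 .1196 83.7
```

```text
t: 27.2
position: [0.6298, -0.0566, 0.1207]
ee_rot: [180.0, -0.0, 83.7]
ft_force: [0.2, -0.7, -2.1]
finger_gap: 0.0514
pos [ 0.6298 -0.0566  0.1207] rot [179.97  -0.    83.7 ] t 27.2 F [ 0.2 -0.7 -2.1] gap 0.0514
shift [ 0.0005 -0.0008  0.0011] turn [ 0.03 -0.    0.  ]
```

```bash
python3 -m creep '[[[1,0.0005,-0.001,0.0005,0,0,0],[1,0.0005,-0.001,0.0008,0,0,0],[1,0.0005,-0.001,0.001,0,0,0],[1,0.0005,-0.001,0.001,0,0,0]]]';python3 -m creep '[[[1,0,0,0.0004,0,0,0],[1,0,0,0.0004,0,0,0],[1,0,0,0.0004,0,0,0]]]'
```

```text
t: 27.7
position: [0.6285, -0.0559, 0.1197]
ee_rot: [-180.0, -0.0, 83.7]
ft_force: [-1.2, 1.0, 4.1]
finger_gap: 0.0515
t: 28.08
position: [0.6285, -0.0559, 0.1196]
ee_rot: [-180.0, -0.0, 83.7]
ft_force: [-3.1, 0.4, 6.6]
finger_gap: 0.0513
```

```bash
python3 -m creep '[[[-1,0,0,0,0,0,0],[-1,0,0,0,0,0,0],[-1,0,0,0,0,0,0],[-1,0,0,0,0,0,0],[-1,0,0,0,0,0,0],[-1,0,0,-0.01,0,0,0],[-1,0,0,-0.03,0,0,0],[-1,0,0,-0.06,0,0,0],[-1,0,0,-0.09,0,0,0],[-1,0,0,-0.12,0,0,0],[-1,0,0,-0.13,0,0,0],[-1,0,0,-0.13,0,0,0]]]'; python3 go.py .4992 .174 .25 83.7;  python3 -c "
from lid import *
lids('a',[('carrot',.640,.0432,.15),('pea',.629,-.056,.164),('banana',.4992,.1740,.128)])"
```

```text
t: 29.58
position: [0.6289, -0.056, 0.2496]
ee_rot: [179.9, 0.0, 83.7]
ft_force: [0.0, 0.7, -0.6]
finger_gap: 0.0852
pos [ 0.6289 -0.056   0.2496] rot [179.92   0.    83.7 ] t 29.575 F [ 0.   0.7 -0.6] gap 0.0852
shift [ 0.2144 -0.1542 -0.0006] turn [0.08 0.   0.  ]
top carrot hidden
top pea hidden
top banana hidden
scene carrot px [322. 198.] x 0.6168..0.6712 y 0.0090..0.0668 mid [0.644  0.0379] off [ 0.004  -0.0053]
scene pea px [274. 211.] x 0.6042..0.6591 y -0.0838..-0.0304 mid [ 0.6316 -0.0571] off [ 0.0026 -0.0011]
scene banana px [337. 128.] x 0.4731..0.5305 y 0.1454..0.2002 mid [0.5018 0.1728] off [ 0.0026 -0.0012]
```

```bash
python3 -m creep '[[[-1,0.016,-0.012,0,0,0,0],[-1,0.046,-0.034,0,0,0,0],[-1,0.086,-0.063,0,0,0,0],[-1,0.126,-0.092,0,0,0,0],[-1,0.166,-0.12,0,0,0,0],[-1,0.196,-0.141,0,0,0,0],[-1,0.21,-0.151,0,0,0,0],[-1,0.2145,-0.154,0,0,0,0],[-1,0.2145,-0.154,0,0,0,0],[-1,0.2145,-0.154,0,0,0,0]]]'; python3 go.py .4992 .174 .083 83.7
```

```text
t: 30.92
position: [0.4998, 0.1733, 0.249]
ee_rot: [180.0, 0.0, 83.6]
ft_force: [0.1, -0.8, 0.4]
finger_gap: 0.0852
pos [0.4998 0.1733 0.249 ] rot [1.7999e+02 1.0000e-02 8.3640e+01] t 30.925 F [ 0.1 -0.8  0.4] gap 0.0852
shift [ 0.0007 -0.0007  0.166 ] turn [ 0.01  0.01 -0.06]
```

```bash
python3 -m creep '[[[-1,0.0005,-0.0005,0.01,0,0,0],[-1,0.0005,-0.0005,0.035,0,0,0],[-1,0.0005,-0.0005,0.06,0,0,0],[-1,0.0005,-0.0005,0.085,0,0,0],[-1,0.0005,-0.0005,0.11,0,0,0],[-1,0.0005,-0.0005,0.135,0,0,0],[-1,0.0005,-0.0005,0.155,0,0,0],[-1,0.0005,-0.0005,0.164,0,0,0],[-1,0.0005,-0.0005,0.166,0,0,0],[-1,0.0005,-0.0005,0.166,0,0,0],[1,0.0005,-0.0005,0.166,0,0,0],[1,0.0005,-0.0005,0.166,0,0,0],[1,0.0005,-0.0005,0.166,0,0,0],[1,0.0005,-0.0005,0.166,0,0,0],[1,0.0005,-0.0005,0.166,0,0,0],[1,0.0005,-0.0005,0.166,0,0,0],[1,0.0005,-0.0005,0.166,0,0,0],[1,0.0005,-0.0005,0.166,0,0,0]]]' 40; python3 go.py .618 -.1555 .254 83.7
```

```text
t: 33.17
position: [0.4989, 0.1749, 0.0837]
ee_rot: [180.0, -0.0, 83.7]
ft_force: [-1.3, 0.0, 6.1]
finger_gap: 0.0513
pos [0.4989 0.1749 0.0837] rot [ 1.7996e+02 -2.0000e-02  8.3700e+01] t 33.175 F [-1.3  0.   6.1] gap 0.0513
shift [-0.3152  0.1547 -0.1703] turn [ 0.04 -0.02  0.  ]
```

```bash
python3 -m creep '[[[1,0,0,-0.005,0,0,0],[1,0,0,-0.02,0,0,0],[1,0,0,-0.045,0,0,0],[1,0,0,-0.075,0,0,0],[1,0,0,-0.105,0,0,0],[1,0,0,-0.135,0,0,0],[1,0,0,-0.16,0,0,0],[1,-0.01,0.005,-0.175,0,0,0],[1,-0.03,0.015,-0.18,0,0,0],[1,-0.06,0.03,-0.18,0,0,0],[1,-0.095,0.047,-0.18,0,0,0],[1,-0.13,0.064,-0.18,0,0,0],[1,-0.165,0.081,-0.18,0,0,0],[1,-0.2,0.098,-0.18,0,0,0],[1,-0.235,0.115,-0.18,0,0,0],[1,-0.265,0.13,-0.18,0,0,0],[1,-0.29,0.142,-0.18,0,0,0],[1,-0.306,0.15,-0.18,0,0,0],[1,-0.3145,0.155,-0.18,0,0,0],[1,-0.3145,0.155,-0.18,0,0,0]]]'; python3 -m creep '[[[1,0,0,0,0,0,0],[1,0,0,0,0,0,0]]]'; python3 go.py .618 -.155 .1337 83.7
```

```text
t: 35.67
position: [0.6183, -0.1549, 0.2629]
ee_rot: [-180.0, -0.0, 83.7]
ft_force: [-0.1, 0.8, -2.6]
finger_gap: 0.0512
t: 35.92
position: [0.618, -0.154, 0.2631]
ee_rot: [-180.0, -0.0, 83.8]
ft_force: [0.0, 0.5, -2.3]
finger_gap: 0.0511
pos [ 0.618  -0.154   0.2631] rot [-1.7999e+02 -2.0000e-02  8.3760e+01] t 35.925 F [ 0.   0.5 -2.3] gap 0.0511
shift [-1.100e-03  1.000e-04  1.294e-01] turn [-0.01 -0.02  0.06]
```

```bash
python3 -m creep '[[[1,-0.001,0,0.01,0,0,0],[1,-0.001,0,0.03,0,0,0],[1,-0.001,0,0.055,0,0,0],[1,-0.001,0,0.08,0,0,0],[1,-0.001,0,0.1,0,0,0],[1,-0.001,0,0.115,0,0,0],[1,-0.001,0,0.123,0,0,0],[1,-0.001,0,0.127,0,0,0],[1,-0.001,0,0.1285,0,0,0],[1,-0.001,0,0.1285,0,0,0],[1,-0.001,0,0.1285,0,0,0]]]'; python3 go.py .618 -.155 .1337 83.7
```

```text
t: 37.3
position: [0.6185, -0.156, 0.135]
ee_rot: [179.9, 0.0, 83.7]
ft_force: [0.4, 0.8, -2.6]
finger_gap: 0.0514
pos [ 0.6185 -0.156   0.135 ] rot [1.7995e+02 1.0000e-02 8.3700e+01] t 37.3 F [ 0.4  0.8 -2.6] gap 0.0514
shift [ 0.001  -0.0006  0.0013] turn [0.05 0.01 0.  ]
```

```bash
python3 -m creep '[[[1,0.001,-0.0005,0.0005,0,0,0],[1,0.001,-0.0005,0.0008,0,0,0],[1,0.001,-0.0005,0.0011,0,0,0],[1,0.001,-0.0005,0.0011,0,0,0]]]';python3 -m creep '[[[1,0,0,0.0004,0,0,0],[1,0,0,0.0004,0,0,0],[1,0,0,0.0004,0,0,0]]]'
```

```text
t: 37.8
position: [0.6178, -0.1548, 0.1338]
ee_rot: [180.0, -0.0, 83.7]
ft_force: [-0.5, 1.6, 2.0]
finger_gap: 0.051
t: 38.17
position: [0.6178, -0.1548, 0.1338]
ee_rot: [180.0, -0.0, 83.7]
ft_force: [-1.8, 1.0, 5.2]
finger_gap: 0.0514
```

Banana is in contact with the tier. I'll release, rise, and back off toward the robot so the views are clear.

```bash
python3 -m creep '[[[-1,0,0,0,0,0,0],[-1,0,0,0,0,0,0],[-1,0,0,0,0,0,0],[-1,0,0,0,0,0,0],[-1,0,0,0,0,0,0],[-1,0,0,-0.01,0,0,0],[-1,0,0,-0.03,0,0,0],[-1,0,0,-0.06,0,0,0],[-1,0,0,-0.09,0,0,0],[-1,0,0,-0.115,0,0,0],[-1,0,0,-0.125,0,0,0],[-1,0,-0.02,-0.125,0,0,0],[-1,0,-0.06,-0.125,0,0,0],[-1,0,-0.1,-0.125,0,0,0],[-1,-0.02,-0.14,-0.125,0,0,0],[-1,-0.06,-0.16,-0.125,0,0,0],[-1,-0.1,-0.17,-0.125,0,0,0],[-1,-0.12,-0.17,-0.125,0,0,0],[-1,-0.12,-0.17,-0.125,0,0,0],[-1,-0.12,-0.17,-0.125,0,0,0]]]'; python3 -c "
from lid import *
lids('a',[('plum',.651,.1432,.136),('carrot',.640,.0432,.15),('pea',.629,-.056,.164),('banana',.618,-.1555,.178)])
for n in('scene','top'):
    p,d=viewer.capture(n); cv2.imwrite(f'pics/{n}9.png',p)
"; python3 meas.py|grep -E 'cup|ring'
```

```text
t: 40.67
position: [0.4359, -0.2545, 0.2577]
ee_rot: [-180.0, -0.1, 83.7]
ft_force: [-0.1, 0.2, 0.0]
finger_gap: 0.0853
top plum px [208. 163.] x 0.6250..0.6761 y 0.1173..0.1671 mid [0.6506 0.1422] off [-0.0004 -0.001 ]
top carrot px [257. 170.] x 0.6034..0.6658 y 0.0163..0.0651 mid [0.6346 0.0407] off [-0.0054 -0.0025]
top pea px [305. 173.] x 0.6022..0.6535 y -0.0794..-0.0317 mid [ 0.6279 -0.0556] off [-0.0011  0.0004]
top banana px [356. 178.] x 0.5914..0.6417 y -0.1779..-0.1290 mid [ 0.6165 -0.1534] off [-0.0015  0.0021]
scene plum px [369. 183.] x 0.6268..0.6807 y 0.1146..0.1691 mid [0.6538 0.1419] off [ 0.0028 -0.0013]
scene carrot px [322. 198.] x 0.6168..0.6712 y 0.0102..0.0668 mid [0.644  0.0385] off [ 0.004  -0.0047]
scene pea px [275. 211.] x 0.6042..0.6591 y -0.0838..-0.0304 mid [ 0.6316 -0.0571] off [ 0.0026 -0.0011]
scene banana px [223. 226.] x 0.5921..0.6474 y -0.1802..-0.1295 mid [ 0.6198 -0.1549] off [0.0018 0.0006]
top cup [397. 191.] z 0.1042 circ 0.6066 -0.2517 r 0.0298 mean [ 0.6066 -0.2524]
top ring [168. 163.] z 0.0831 circ 0.6629 0.2374 r 0.0329 mean [0.6628 0.2374]
scene cup [176. 264.] z 0.1087 circ 0.6070 -0.2518 r 0.0369 mean [ 0.6068 -0.2505]
scene ring [406. 183.] z 0.0833 circ 0.6666 0.2365 r 0.0357 mean [0.666  0.2357]
```

View pics/scene9.png

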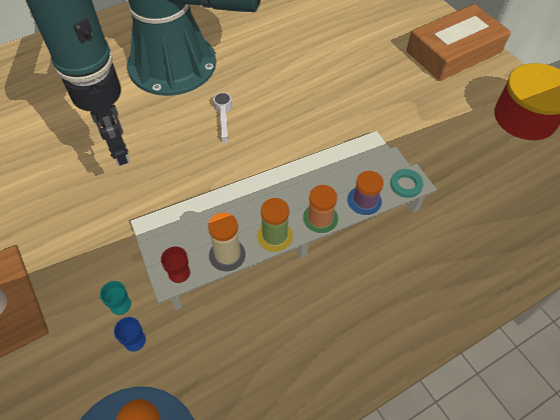

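View pics/top9.png

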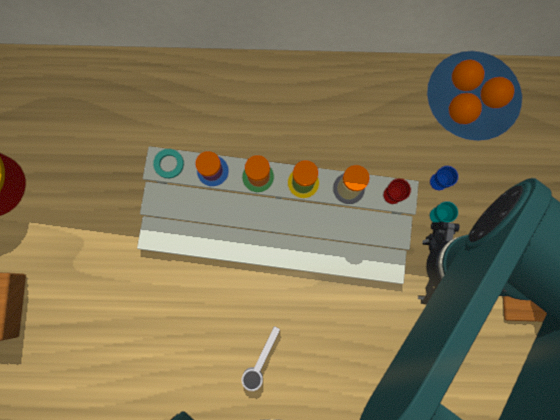

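All four jars stand upright on their dots: banana (225,240), pea (275,222), carrot (322,208) and plum (368,192). The cup and ring haven't moved, and the gripper is clear of everything.

```bash
python3 -c "
from station import bot
print(bot.sign_off())"
```

```text
the job is handed in; nothing more can be done
None
```

All four jars are standing upright on the top tier. From the egg cup to the teething ring they run banana (grey dot), pea (yellow), carrot (green), plum (blue). I handed the job in at about 41 s with the arm clear of everything.

- **Centring:** in the final camera check, banana, pea and plum measured within about 2.5 mm of their dot centres (scene-view offsets up to 3 mm include that view's usual 2.5–3 mm lid bias).
- **Carrot:** it sits about 2.5 mm off along the row in the top view. The scene view gave 4.7 mm, but its reading is skewed because the jar's orange contents blend with the lid. I left it as it was.
- **Egg cup and ring:** their positions matched the starting measurements to within 1 mm.
- **Forces:** the readings I took after each move stayed under about 8 N.

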